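# Seat and clamp the white reference tile of a bench colorimeter

## Task

Get the bench colorimeter ready and start its white calibration using pushes only: nothing may be gripped or lifted. Gently push the round reference tile across the top of the instrument until it drops flat into its recess, then push the upright knob of the swing clamp round until the arm lies across the tile against its stop, and last press the round key on the low front ledge fully down and let it come up again. Leave the weighing bottle, the timer and the tweezers where they are.

Things in the scene. Friction and masses are not known exactly. Their poses are not given: they have to be found in the camera images.
- colorimeter: low grey instrument fixed to the bench. Origin: on the bench under it; -x is its front, +y its left side (as the robot sees it). Its flat dark metal deck (x -45 to 69, y -115 to 105 mm) is 48 mm high; in front of it (x -92 to -45 mm) runs a 36 mm high ledge with display and key. The deck's left part is an empty loading shelf; the recess lies right of the middle.
- recess_seat (a point): centre of the flat black floor of the round recess: 45 mm diameter, 9 mm deep below the deck, mouth chamfered 1.5 mm. At x 5, y -30 mm of the colorimeter, 39 mm high. Only the clamp arm reaches over it.
- tile: white reference tile: loose disc, white ceramic face in a steel mount, 42 mm diameter, 9 mm thick, about 60 g, lying flat on the loading shelf. Origin: centre of its underside, z up. Slides freely. Once its centre has crossed the recess edge it tips in, and it drops flat when pushed on until centred; its top is then flush with the deck.
- clamp (a joint): angle of the swing clamp (rad): 0 closed at its stop, arm pointing to the instrument's front across the recess; grows as it swings open anticlockwise seen from above, towards the right side, to 1.65. Starts well open; held by friction (0.6 N at the knob). Flat steel arm 12 mm wide, 2.5 to 5.5 mm above the deck: passes over a seated tile, not over one on the deck.
- clamp_pivot (a point): vertical pivot axis of the clamp, at deck height; fixed at x 48, y -30 mm of the colorimeter; its boss is 16 mm across and 16 mm tall.
- clamp_knob (a point): top centre of the upright round black knob on the clamp arm's free end, 72 mm from the pivot axis, 31 mm above the deck. The knob is 15 mm in diameter and spans 10 to 31 mm above the deck.
- key (a joint): travel of the spring key in m: 0 up, 0.005 fully down; needs about 5 N at the bottom and comes up by itself.
- key_top (a point): centre of the top of the round white key, 22 mm diameter, on the front ledge at x -69, y 40 mm of the colorimeter; its top stands 7 mm above the ledge (43 mm above the bench) and moves straight down.
- weighing_bottle: lidded clear glass weighing bottle, 48 mm diameter, 44 mm tall, on the bench right of the instrument; leave alone. Origin: centre of its underside.
- timer: square pale bench timer 62 x 62 x 22 mm, on the bench right of the instrument; leave alone. Origin: centre of its underside.
- tweezers: steel tweezers lying on the bench farther right, 157 mm long (y), 15 mm wide, 9 mm tall; leave alone. Origin: centre of its underside.

How it is judged:
By the outcome, as a careful person would: the job done as asked, in the order asked, and still so for the second after the job is handed in, with the robot touching nothing.
It also fails if it takes over 54 s, if anything falls off the work surface, if the arm or the gripper's body presses on something with over 40 N, if the wrist force passes 120 N, or if a joint passes its speed limit or range.

## Robot

A 6-joint arm with a two-finger parallel gripper is mounted at the origin on a cart in front of the work surface, level with it; the furniture and walls round the work are solid. World frame = base frame: x ahead of the robot, y to its left, z up, the work surface at z = 0. Lengths are in m, angles in rad, forces in N, time in s.
With the tool pointing down it reaches from about 0.25 to 0.725 m from the base axis. Payload 9.7 kg.
Tool frame: the origin (TCP) lies between the finger pads; the fingertips stand 25 mm ahead of it and the grasp point (between the pads) lies 6 mm ahead of it; z points along the fingers, y is the line along which they close (so a half turn about z gives the same grasp; the last joint's range is limited). The gripper opens to 85 mm and grips with 20 to 120 N. Pads are 22 mm wide; open, the fingers measure 114 mm over their backs; the gripper's body (76 mm by 85 mm) begins 54 mm behind the grasp point. The pads swing forward as they close: fully open they stand 13 mm farther back than shut.
Start: joints at [-1.27, 0.087, 0.176, 1.66, 0, 1.571], TCP at [0.163, -0.525, 0.256] pointing down, gripper open.
Joint ranges: [-3.13, 3.13], [-0.85, 1.81], [-1.15, 1.24], [-2.2, 2.28], [-1.44, 1.52], [-3.14, 3.14]. Speed limits (rad/s): [2.22, 2.22, 2.57, 3.14, 3.14, 3.14].

## Interface

Orientations are given as a 3x3 rotation matrix whose columns are the frame's x, y, z axes.
In Python, from bench import manip, capture gives the robot as it stands.
- The arm moves only by the shell command python3 -m creep 'ROWS' [FORCE]. ROWS is text: rows parted by semicolons, each of 5 numbers parted by spaces: the shift along the world's x, y, z in cm, then the turn about the world's z in rad, then the finger opening in cm, from 0 to 8.54. In form: x y z twist hand; .... A call has exactly 8 rows; each row is the pose to reach, as a shift and turn from the pose commanded when the call began; what a row does not reach only later rows make up. A row lasts 1/12 s, in which the tool goes at most 41.7 mm and 7.16 degrees, less where a joint would pass 70% of its speed; a pose out of reach is approached as far as the arm can. A call with a gripper value outside its range is refused whole. The fingers move at their own pace and stop on an object; FORCE is the grip in N (left out, the last holds). Time passes only in rows, so rows that repeat a pose let the fingers close, or fill a call up. It gives the time, the measured TCP pose, the force, the opening and the grip force at its end, in the units of the state.
- manip.get_obs(): the state, without advancing time (a new reading comes with each control period).
- capture(name): name is "scene" or "side" or "wrist"; returns a dict with "img" (384x512x3 uint8, blue, green, red), "intrinsics" (3x3 intrinsics, pixels), "view" (4x4, takes a point from world to camera coordinates). Camera axes: x right, y down, z forward; pixel columns grow to the right and rows downward; lengths in m; the calibration is good to about 2 mm. A picture is of the moment at which its call begins. There is no depth.
- manip.finish_job(): hands the job in; it is judged then, once.
The state is a dict: "clock": time; "q": joint angles; "joint_vel": joint speeds; "joint_torque": joint torques, N m; "position": TCP position; "orientation": TCP orientation; "contact_force": force on the tool from outside, world axes, zero at the start; "wrist_torque": the same for the moment, N m; "finger_gap": finger opening in m; "finger_force": force on a finger pad.
Only numpy, scipy, OpenCV 4.12 (cv2) and the standard library are available. Lean on these libraries where they do the work, as an engineer would, in place of code of your own. Each camera call takes 0.05 s, during which the arm holds its last target. There are 200 camera calls.

## Working session

There is one attempt and no reset: what is moved stays moved. The work goes in short steps, Python scripts to look and compute and a shell command to move; the robot and the scene stay as the last step left them, time stands still between calls to the robot, and variables do not carry over. Pictures are saved under pics/ and viewed, at most 10 in all, crops included, and the job is handed in when it is done.

```bash
mkdir -p pics; ls; python3 - <<'E'
from bench import manip, capture
import cv2,numpy as np
a=capture("scene");b=capture("side")
np.savez("cal.npz",Ks=a["intrinsics"],Vs=a["view"],Kd=b["intrinsics"],Vd=b["view"])
cv2.imwrite("pics/scene0.png",a["img"]);cv2.imwrite("pics/side0.png",b["img"])
o=manip.get_obs();print(o["clock"],o["position"],o["orientation"],o["contact_force"])
E
```

```text
pics
0.1 [ 0.16289671 -0.5251539   0.25568039] [[ 9.55105355e-01  2.96266168e-01 -3.43184772e-04]
 [ 2.96266367e-01 -9.55104749e-01  1.07670632e-03]
 [-8.78574969e-06 -1.13004208e-03 -9.99999361e-01]] [-0.43656482  0.3836694   1.39289189]
```

View pics/scene0.png

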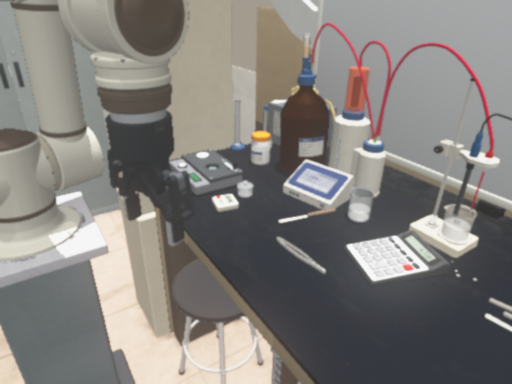

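View pics/side0.png

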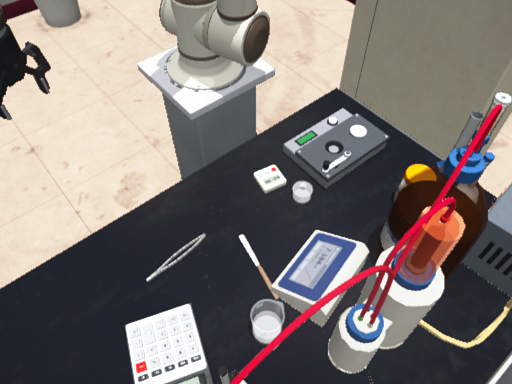

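The side view shows the colorimeter around (335,147), with the tile near (358,131), key near (332,121), recess near (333,149) and clamp to the right of it. I'll zoom in on both views.

```bash
python3 - <<'E'
import cv2,numpy as np
a=cv2.imread("pics/side0.png")[95:195,275:395]
b=cv2.imread("pics/scene0.png")[140:220,160:270]
a=cv2.resize(a,None,fx=5,fy=5,interpolation=cv2.INTER_CUBIC)
cv2.imwrite("pics/c1.png",a)
cv2.imwrite("pics/c2.png",cv2.resize(b,None,fx=6,fy=6,interpolation=cv2.INTER_CUBIC))
E
```

```text
(no output)
```

View pics/c1.png

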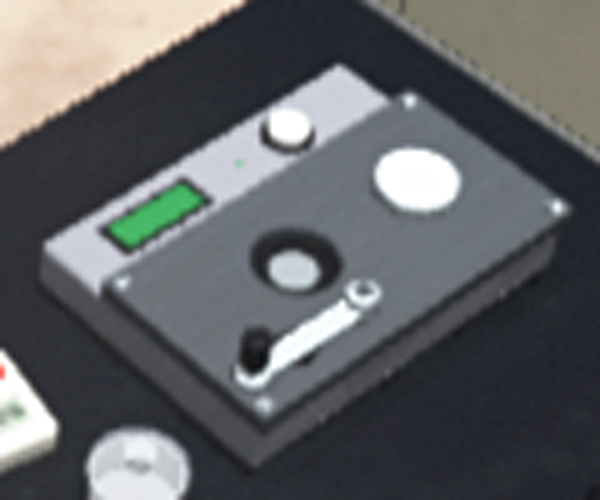

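View pics/c2.png

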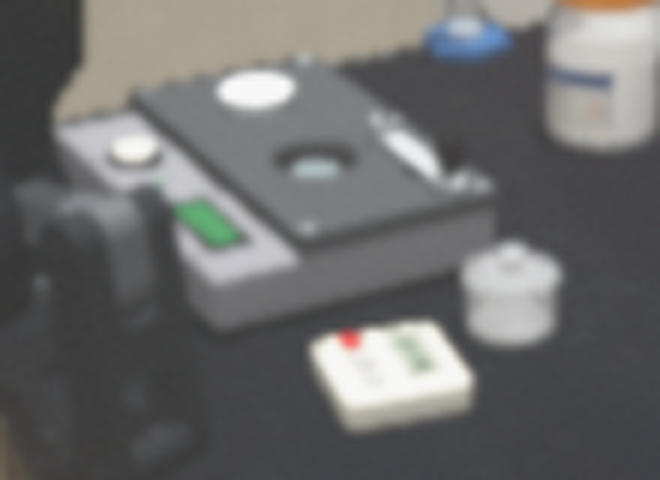

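```bash
cat > h.py <<'E'
import numpy as np, cv2
c=np.load("cal.npz")
def ray(K,V,uv,z):
    d=V[:3,:3].T@np.linalg.solve(K,[*uv,1.]); o=-V[:3,:3].T@V[:3,3]
    return (o+d*(z-o[2])/d[2])[:2]
def side(u,v,z): return ray(c["Kd"],c["Vd"],((u+.5)/5-.5+275,(v+.5)/5-.5+95),z)
def scene(u,v,z): return ray(c["Ks"],c["Vs"],((u+.5)/6-.5+160,(v+.5)/6-.5+140),z)
def fit(L,W):  # world = R L + t
    L,W=map(np.array,(L,W)); l=L-L.mean(0); w=W-W.mean(0)
    th=np.arctan2((l[:,0]*w[:,1]-l[:,1]*w[:,0]).sum(),(l*w).sum())
    R=np.array([[np.cos(th),-np.sin(th)],[np.sin(th),np.cos(th)]]); t=W.mean(0)-R@L.mean(0)
    return th,R,t,W-(L@R.T+t)
E
python3 - <<'E'
from h import *
np.set_printoptions(precision=4,suppress=True)
for n,f,S,k,r,ti,kn in (("side",side,[(410,101),(557,206),(265,405),(122,283)],(289,126),(297,260),(417,179),(257,335)),
             ("scene",scene,[None,(305,60),(487,184),(308,228)],(134,149),(316,160),(257,90),(454,150))):
    L=[];W=[]
    for p,l in zip(S,[(-39,99),(63,99),(63,-109),(-39,-109)]):
        if p: L.append(np.array(l)/1e3);W.append(f(*p,.048))
    L+= [(-.069,.04),(.005,-.03)]; W+=[f(*k,.043),f(*r,.048)]
    th,R,t,e=fit(L,W); T=f(*ti,.057)
    print(n,th,t,"tile",T,(R.T@(T-t)));print(e*1e3)
    N=f(*kn,.079); d=R.T@(N-t)-[.048,-.03]; print("knob",N,d,np.hypot(*d),"ang",np.arctan2(-d[1],-d[0]))
    for m,p in dict(recess=(.005,-.03),key=(-.069,.04),pivot=(.048,-.03)).items(): print(m,R@p+t)
E
```

```text
side -0.014827640804833571 [0.5241 0.0511] tile [0.534 0.101] [0.0092 0.0501]
[[ 0.7191 -0.4631]
 [-0.8752  0.1056]
 [-1.44    0.4819]
 [ 0.8625  0.7501]
 [ 0.4716 -0.5855]
 [ 0.262  -0.2889]]
knob [ 0.5675 -0.0525] [-0.0031 -0.0729] 0.07294400292918592 ang 1.5285949331398898
recess [0.5286 0.021 ]
key [0.4557 0.0921]
pivot [0.5716 0.0203]
scene -0.0018387924821922908 [0.5246 0.0506] tile [0.5345 0.1009] [0.0098 0.0503]
[[ 0.7456 -1.2393]
 [ 1.7527  1.9673]
 [ 0.1969  3.2954]
 [-0.5216 -0.124 ]
 [-2.1736 -3.8994]]
knob [ 0.5612 -0.0706] [-0.0112 -0.0911] 0.09177128192573748 ang 1.448629631175174
recess [0.5295 0.0206]
key [0.4556 0.0907]
pivot [0.5725 0.0205]
```

```bash
python3 - <<'E'
from h import *
np.set_printoptions(precision=3,suppress=True)
for p in [(345,90),(370,108),(395,127),(400,165),(420,270)]: print("side",p,ray(c["Kd"],c["Vd"],p,0))
for p in [(237,148),(260,163),(302,172),(345,185),(185,155),(215,150)]: print("scene",p,ray(c["Ks"],c["Vs"],p,0))
E
cat > v.py <<'E'
import sys,cv2
from bench import capture
n,cam,*r=sys.argv[1:]
x0,y0,x1,y1,f=map(int,r) if r else (0,0,512,384,1)
i=capture(cam)["img"]; cv2.imwrite("pics/raw_%s.png"%n,i)
cv2.imwrite("pics/%s.png"%n,cv2.resize(i[y0:y1,x0:x1],None,fx=f,fy=f,interpolation=cv2.INTER_CUBIC))
E
```

```text
side (345, 90) [0.363 0.25 ]
side (370, 108) [0.463 0.247]
side (395, 127) [0.558 0.241]
side (400, 165) [0.655 0.141]
side (420, 270) [ 0.869 -0.061]
scene (237, 148) [0.74  0.219]
scene (260, 163) [0.735 0.05 ]
scene (302, 172) [ 0.815 -0.088]
scene (345, 185) [ 0.87  -0.237]
scene (185, 155) [0.536 0.258]
scene (215, 150) [0.656 0.245]
```

```bash
python3 -m creep '2 3.5 0 0.1 2.5; 4 7 0 0.2 2.5; 6 10.5 0 0.3 2.5; 8 14 0 0.4 2.5; 10 17.5 0 0.5 2.5; 12 21 0 0.6 2.5; 14 24.5 0 0.7 2.5; 16 28 0 0.8 2.5' 20; python3 -m creep '2 3.5 -0.5 0.06 2.5; 4 7 -1 0.12 2.5; 6 10.5 -2 0.18 2.5; 8 14 -3 0.24 2.5; 10 17.5 -4 0.3 2.5; 12 21 -5 0.36 2.5; 14 24.5 -6 0.42 2.5; 16 28 -7 0.47 2.5'; python3 -c "
from bench import manip
o=manip.get_obs();print(o['clock'],o['position'],o['orientation'],o['q'],o['finger_gap'])"
```

```text
clock: 0.77
position: [0.3232, -0.2435, 0.2561]
orientation: [[0.449, 0.894, 0.0], [0.894, -0.449, -0.0], [0.0, 0.0, -1.0]]
contact_force: [1.0, -0.7, -0.2]
finger_gap: 0.0253
finger_force: 0.0
clock: 1.43
position: [0.4833, 0.0369, 0.1856]
orientation: [[-0.004, 1.0, -0.0], [1.0, 0.004, -0.0], [-0.0, -0.0, -1.0]]
contact_force: [1.5, -1.0, 1.2]
finger_gap: 0.0245
finger_force: 0.0
1.4333 [0.48334005 0.03687574 0.18560884] [[-3.58498195e-03  9.99993573e-01 -4.27911760e-05]
 [ 9.99993568e-01  3.58497743e-03 -1.05059505e-04]
 [-1.04905424e-04 -4.31675372e-05 -9.99999994e-01]] [ 7.62004960e-02 -8.38087747e-02 -1.31582279e-01  1.52307349e+00
 -1.01497083e-04  1.64341184e+00] 0.024529512303683096
```

```bash
python3 -m creep '1.3 2.6 0 0 2.5; 2.6 5.2 0 0 2.5; 3.9 7.8 -1 0 2.5; 5.1 10.1 -3 0 2.5; 5.1 10.1 -5.5 0 2.5; 5.1 10.1 -8 0 2.5; 5.1 10.1 -9.5 0 2.5; 5.1 10.1 -10 0 2.5'; python3 v.py d1 side 275 75 395 195 5; python3 v.py w1 wrist
```

```text
clock: 2.1
position: [0.5324, 0.1355, 0.0829]
orientation: [[-0.0, 1.0, -0.005], [1.0, 0.0, -0.001], [-0.001, -0.005, -1.0]]
contact_force: [-0.6, 0.4, 0.4]
finger_gap: 0.025
finger_force: 0.0
```

View pics/d1.png

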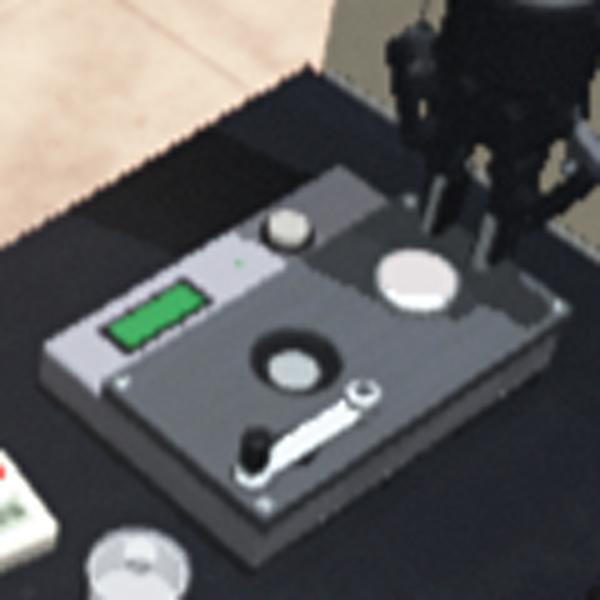

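View pics/w1.png

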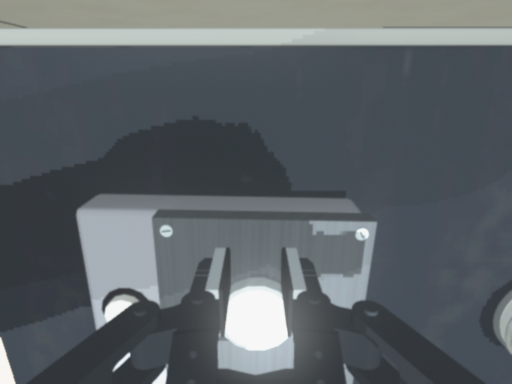

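```bash
python3 -m creep '0 0 -0.6 0 2.5; 0 0 -1.1 0 2.5; 0 0 -1.1 0 2.5; -0.05 -0.5 -1.1 0 2.5; -0.1 -1 -1.1 0 2.5; -0.15 -1.5 -1.1 0 2.5; -0.15 -2 -1.1 0 2.5; -0.2 -2.5 -1.1 0 2.5'; python3 -m creep '-0.05 -0.5 0 0 2.5; -0.05 -1 0 0 2.5; -0.1 -1.5 0 0 2.5; -0.1 -2 0 0 2.5; -0.15 -2.5 0 0 2.5; -0.15 -3 0 0 2.5; -0.2 -3.5 0 0 2.5; -0.2 -4 0 0 2.5'; python3 v.py d2 side 275 75 395 195 5
python3 - <<'E'
import sys; sys.path.insert(0,'.')
from h import *
i=cv2.imread("pics/raw_d2.png")[75:195,275:395]
m=cv2.inRange(i,(185,185,185),(255,255,255));n,l,s,ce=cv2.connectedComponentsWithStats(m)
for k in range(1,n):
  if s[k,4]>25: print(s[k],ce[k],ray(c["Kd"],c["Vd"],ce[k]+[275,75],.057))
E
```

```text
clock: 2.87
position: [0.5321, 0.1101, 0.0756]
orientation: [[0.0, 1.0, 0.001], [1.0, -0.0, 0.0], [0.0, 0.001, -1.0]]
contact_force: [-0.4, 1.2, 0.7]
finger_gap: 0.0251
finger_force: 0.3
clock: 3.53
position: [0.5299, 0.0702, 0.0753]
orientation: [[-0.0, 1.0, -0.0], [1.0, 0.0, -0.0], [-0.0, -0.0, -1.0]]
contact_force: [0.4, 1.4, 0.5]
finger_gap: 0.0248
finger_force: 0.5
[   0    0   66   36 1633] [27.61910594 13.40232701] [0.32493408 0.10660112]
[ 10  57  22  21 117] [18.56410256 68.31623932] [ 0.46211581 -0.05501263]
[ 59  60  16  11 135] [66.46666667 65.1037037 ] [0.53054237 0.04383144]
[55 72  8  5 33] [58.09090909 74.12121212] [0.53839696 0.00576623]
[48 80 24 17 98] [60.7755102  87.44897959] [ 0.5725552  -0.02057783]
[  0  91  11  21 118] [  3.8220339  102.40677966] [ 0.51970695 -0.15500159]
[ 18 107  19  13 203] [ 26.91625616 113.45320197] [ 0.57744629 -0.13631837]
```

View pics/d2.png

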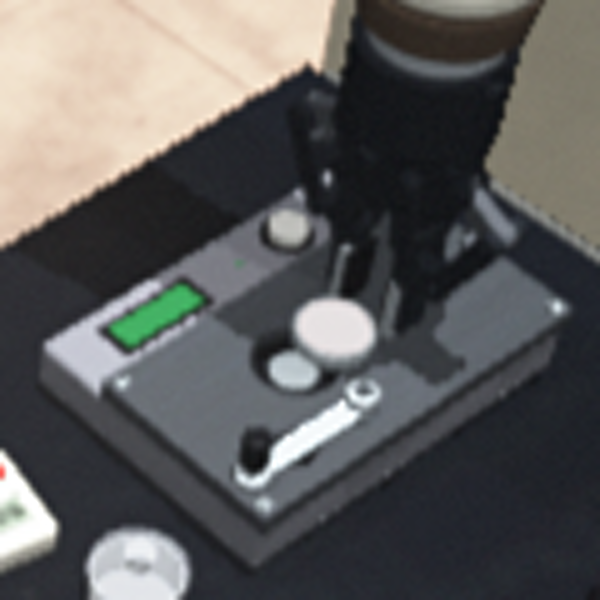

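The tile is at the recess rim (335,332 in the crop) with both fingers behind it. Next I'll push it slowly to the centre.

```bash
python3 -m creep '-0.05 -0.4 0 0 2.5; -0.05 -0.8 0 0 2.5; -0.1 -1.2 0 0 2.5; -0.1 -1.6 0 0 2.5; -0.15 -1.9 0 0 2.5; -0.15 -2.2 0 0 2.5; -0.15 -2.5 0 0 2.5; -0.15 -2.6 0 0 2.5'; python3 -m creep '0 0 0 0 2.5; 0 0 0 0 2.5; 0 -0.1 0 0 2.5; 0 -0.1 0 0 2.5; 0 -0.1 0 0 2.5; 0 -0.1 0 0 2.5; 0 -0.1 0 0 2.5; 0 -0.1 0 0 2.5'; python3 v.py d3 side 275 75 395 195 5
```

```text
clock: 4.25
position: [0.5284, 0.0442, 0.0753]
orientation: [[0.0, 1.0, -0.0], [1.0, -0.0, -0.0], [-0.0, -0.0, -1.0]]
contact_force: [0.1, 0.6, 0.1]
finger_gap: 0.0247
finger_force: 0.0
clock: 4.92
position: [0.5285, 0.0437, 0.0753]
orientation: [[-0.0, 1.0, -0.0], [1.0, 0.0, -0.0], [-0.0, -0.0, -1.0]]
contact_force: [0.3, -0.0, -0.1]
finger_gap: 0.0255
finger_force: 0.0
```

View pics/d3.png

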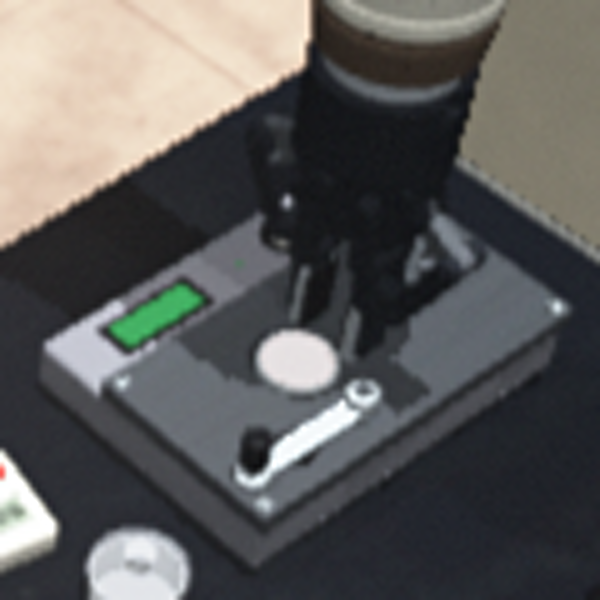

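The tile sits flush in the recess, at (297,361) in the crop where the mouth centre was (297,360), and the fingers are unloaded. I'll work out the knob arc.

```bash
python3 -m creep '0 0.2 2 0 0; 0 0.2 4 0 0; 0 0 6 0 0; 1.5 -2 6 0 0; 3 -4 6 0 0; 4.5 -6 6 0 0; 6 -8 6 0 0; 7 -10 6 0 0'; python3 - <<'E'
import numpy as np
from bench import manip
p=np.array(manip.get_obs()["position"]);print(p)
ph=-.015;R=np.array([[np.cos(ph),-np.sin(ph)],[np.sin(ph),np.cos(ph)]]);piv=np.array([.5718,.0204])
for th,d in zip(np.arange(1.5,-.01,-.125),np.interp(np.arange(1.5,-.01,-.125),[0,.3,.785,1.27,1.5],[.0185,.022,.025,.025,.0225])):
    s,c=np.sin(th),np.cos(th);print(round(th,3),np.round(100*(piv+R@(.072*np.array([-c,-s])-d*np.array([-s,c]))),2))
E
```

```text
clock: 5.63
position: [0.5995, -0.0573, 0.1351]
orientation: [[-0.0, 1.0, 0.0], [1.0, 0.0, -0.0], [-0.0, 0.0, -1.0]]
contact_force: [-0.1, -0.2, 0.9]
finger_gap: 0.0002
finger_force: 0.0
[ 0.59946075 -0.0573181   0.13510647]
1.5 [58.8  -5.33]
1.375 [58.01 -5.5 ]
1.25 [57.17 -5.58]
1.125 [56.22 -5.52]
1.0 [55.28 -5.34]
0.875 [54.38 -5.05]
0.75 [53.5  -4.63]
0.625 [52.65 -4.05]
0.5 [51.89 -3.37]
0.375 [51.23 -2.6 ]
0.25 [50.68 -1.72]
0.125 [50.24 -0.73]
0.0 [49.95  0.3 ]
```

```bash
python3 -m creep '0.5 0 -1.5 0 0; 0.5 0 -3 0 0; 0.5 0 -4.6 0 0; 0.5 0 -4.6 0 0; 0 0 -4.6 0 0; -0.6 0 -4.6 0 0; -1.2 0 -4.6 0 0; -1.9 -0.1 -4.6 0 0'; python3 -m creep '-0.4 -0.05 0 0 0; -0.8 -0.1 0 0 0; -1.3 -0.05 0 0 0; -1.8 0 0 0 0; -2.25 0.05 0 0 0; -2.7 0.15 0 0 0; -3.15 0.3 0 0 0; -3.6 0.45 0 0 0'; python3 v.py d4 side 275 75 395 195 5
```

```text
clock: 6.3
position: [0.5794, -0.0571, 0.0906]
orientation: [[-0.0, 1.0, 0.002], [1.0, 0.0, -0.0], [-0.0, 0.002, -1.0]]
contact_force: [0.1, 0.2, 0.6]
finger_gap: -0.0
finger_force: 0.5
clock: 6.97
position: [0.5429, -0.0527, 0.0892]
orientation: [[0.0, 1.0, -0.0], [1.0, -0.0, -0.0], [-0.0, -0.0, -1.0]]
contact_force: [0.2, -0.2, 0.5]
finger_gap: 0.0001
finger_force: 0.3
```

View pics/d4.png

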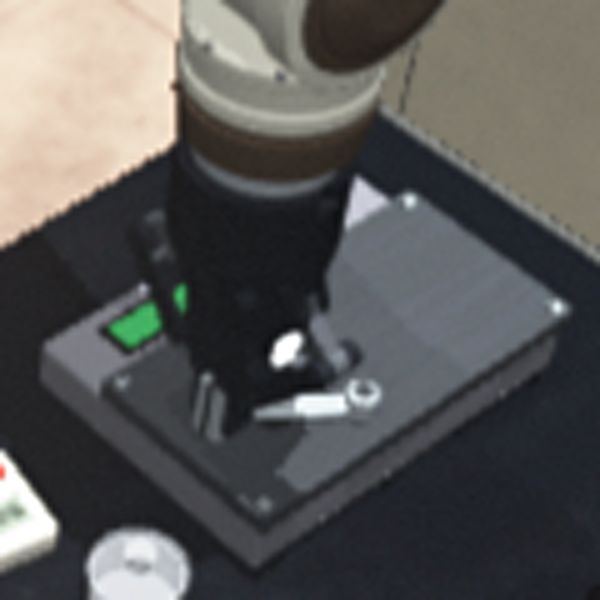

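The clamp is swinging with the push: the arm now points toward (255,412) in the crop. I'll continue the arc.

```bash
python3 -m creep '-0.45 0.2 0 0 0; -0.9 0.4 0 0 0; -1.35 0.7 0 0 0; -1.75 1 0 0 0; -2.15 1.3 0 0 0; -2.5 1.65 0 0 0; -2.85 2.05 0 0 0; -3.15 2.45 0 0 0'; python3 -m creep '-0.3 0.45 0 0 0; -0.55 0.9 0 0 0; -0.8 1.4 0 0 0; -1 1.85 0 0 0; -1.1 2.1 0 0 0; -1.2 2.4 0 0 0; -1.25 2.6 0 0 0; -1.25 2.6 0 0 0'
```

```text
clock: 7.68
position: [0.5115, -0.0279, 0.0893]
orientation: [[0.0, 1.0, -0.0], [1.0, -0.0, -0.0], [-0.0, -0.0, -1.0]]
contact_force: [1.2, -1.4, -0.4]
finger_gap: -0.0004
finger_force: 0.3
clock: 8.35
position: [0.4994, -0.002, 0.0893]
orientation: [[-0.0, 1.0, -0.0], [1.0, 0.0, 0.0], [0.0, -0.0, -1.0]]
contact_force: [-0.2, -0.5, 1.1]
finger_gap: 0.0001
finger_force: 0.0
```

```bash
python3 -m creep '0 0.1 0 0 0; 0 0.1 0 0 0; 0 0.2 0 0 0; 0 0.2 0 0 0; 0 0.3 0 0 0; 0 0.3 0 0 0; 0 0.3 0 0 0; 0 0.3 0 0 0'; python3 -m creep '0 0.1 0 0 0; 0 0.1 0 0 0; 0 0.1 0 0 0; 0 0.2 0 0 0; 0 0.2 0 0 0; 0 0.2 0 0 0; 0 0.2 0 0 0; 0 0.2 0 0 0'
```

```text
clock: 9.02
position: [0.4995, 0.0007, 0.0893]
orientation: [[-0.0, 1.0, 0.0], [1.0, 0.0, 0.0], [0.0, 0.0, -1.0]]
contact_force: [-1.4, 0.1, 0.8]
finger_gap: 0.0001
finger_force: 0.1
clock: 9.68
position: [0.4994, 0.0021, 0.0893]
orientation: [[0.0, 1.0, -0.0], [1.0, -0.0, -0.001], [-0.001, -0.0, -1.0]]
contact_force: [-0.5, -5.1, 0.6]
finger_gap: -0.0003
finger_force: 2.6
```

The wrist force rose to 5 N, so the clamp is at its stop. I'll back off, rise and check.

```bash
python3 -m creep '0 -0.7 0 0 0; 0 -1.5 0 0 0; 0 -2 1.5 0 0; 0 -2 4 0 0; -2 -2 7 0 0; -4.5 -2 8 0 0; -7 -2 8 0 0; -7 -2 8 0 0'; python3 -m creep '-2 2 0 0 0; -2 4 0 0 0; -2 6 0 0 0; -2 8 0 0 0; -2 9 0 0 0; -2 9 0 0 0; -2 9 0 0 0; -2 9 0 0 0';  python3 v.py d5 side 275 75 395 195 5
```

```text
clock: 10.35
position: [0.427, -0.0177, 0.1707]
orientation: [[0.0, 1.0, 0.001], [1.0, -0.0, 0.0], [0.0, 0.001, -1.0]]
contact_force: [0.4, 0.9, 0.8]
finger_gap: -0.0001
finger_force: 0.0
clock: 11.02
position: [0.4096, 0.0721, 0.1692]
orientation: [[0.0, 1.0, -0.0], [1.0, -0.0, -0.0], [-0.0, -0.0, -1.0]]
contact_force: [-0.2, -0.6, -0.6]
finger_gap: 0.0
finger_force: 0.0
```

View pics/d5.png

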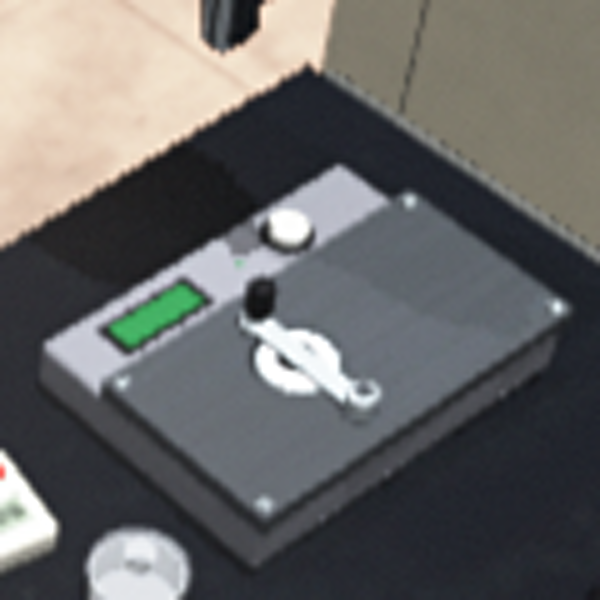

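```bash
python3 - <<'E'
from h import *
k=side(262,284-100,.079); d=k-[.5716,.0203]; print(k,d,"ang",np.arctan2(-d[1],-d[0])+.015)
E
python3 -m creep '1.2 0.5 -1 0 0; 2.4 1 -2 0 0; 3.6 1.5 -4 0 0; 4.4 2 -6 0 0; 4.4 2 -8 0 0; 4.4 2 -9 0 0; 4.4 2 -9.5 0 0; 4.4 2 -9.5 0 0'
```

```text
[0.4998162  0.01996755] [-0.0717838  -0.00033245] ang 0.019631252780408517
clock: 11.73
position: [0.4529, 0.092, 0.0736]
orientation: [[0.001, 1.0, -0.001], [1.0, -0.001, -0.0], [-0.0, -0.001, -1.0]]
contact_force: [0.4, -0.9, -0.1]
finger_gap: 0.0001
finger_force: 0.0
```

```bash
python3 -m creep '0 0 -0.2 0 0; 0 0 -0.4 0 0; 0 0 -0.6 0 0; 0 0 -0.7 0 0; 0 0 -0.8 0 0; 0 0 -0.9 0 0; 0 0 -0.9 0 0; 0 0 -0.9 0 0';python3 -m creep '0 0 -0.1 0 0; 0 0 -0.1 0 0; 0 0 -0.1 0 0; 0 0 -0.2 0 0; 0 0 -0.2 0 0; 0 0 -0.2 0 0; 0 0 -0.2 0 0; 0 0 -0.2 0 0'
```

```text
clock: 12.4
position: [0.4538, 0.0927, 0.0656]
orientation: [[-0.0, 1.0, 0.001], [1.0, 0.0, 0.0], [0.0, 0.001, -1.0]]
contact_force: [0.8, -0.4, 3.9]
finger_gap: -0.0
finger_force: 1.3
clock: 13.07
position: [0.4537, 0.0927, 0.0635]
orientation: [[0.0, 1.0, 0.001], [1.0, -0.0, 0.0], [0.0, 0.001, -1.0]]
contact_force: [2.9, -0.7, 4.6]
finger_gap: 0.0001
finger_force: 2.2
```

Nearly at the bottom. I'll keep pressing until the force rises clearly above the spring.

```bash
python3 -m creep '0 0 -0.1 0 0; 0 0 -0.1 0 0; 0 0 -0.1 0 0; 0 0 -0.1 0 0; 0 0 -0.15 0 0; 0 0 -0.15 0 0; 0 0 -0.15 0 0; 0 0 -0.15 0 0'
```

```text
clock: 13.73
position: [0.4537, 0.0927, 0.0628]
orientation: [[-0.0, 1.0, 0.001], [1.0, 0.0, 0.0], [0.0, 0.001, -1.0]]
contact_force: [-0.7, -1.1, 12.7]
finger_gap: -0.0
finger_force: 6.5
```

The force is 12.7 N with almost no further travel, so the key is bottomed. I'll release and retreat.

```bash
python3 -m creep '0 0 0.5 0 0; 0 0 1 0 0; 0 0 2 0 0; 0 0 4 0 0; 0 0 6 0 0; -2 0 8 0 0; -4 0 9 0 0; -5 -1 10 0 0'; python3 -m creep '0 0 0 0 0; 0 0 0 0 0; 0 0 0 0 0; 0 0 0 0 0; 0 0 0 0 0; 0 0 0 0 0; 0 0 0 0 0; 0 0 0 0 0'; python3 v.py d6 side 275 75 395 195 5; python3 - <<'E'
import cv2,numpy as np
a=cv2.imread("pics/raw_d5.png").astype(int);b=cv2.imread("pics/raw_d6.png").astype(int)
d=abs(a-b).max(2)
for n,(x0,y0,x1,y1) in dict(key=(325,112,340,128),recess_clamp=(320,125,355,162),bottle=(290,178,315,205),timer=(250,160,288,195),tweez=(145,230,210,285)).items():
    print(n,d[y0:y1,x0:x1].max(),d[y0:y1,x0:x1].mean())
o=cv2.imread("pics/side0.png").astype(int);e=abs(o-b).max(2)
print("vs start",[e[y0:y1,x0:x1].mean().round(1) for x0,y0,x1,y1 in [(290,178,315,205),(250,160,288,195),(145,230,210,285)]])
E
```

```text
clock: 14.4
position: [0.4017, 0.0833, 0.1629]
orientation: [[-0.001, 1.0, -0.001], [1.0, 0.001, 0.0], [0.0, -0.001, -1.0]]
contact_force: [-0.4, 0.7, -0.0]
finger_gap: -0.0001
finger_force: 0.0
clock: 15.07
position: [0.4035, 0.0828, 0.1615]
orientation: [[-0.0, 1.0, -0.001], [1.0, 0.0, -0.0], [-0.0, -0.001, -1.0]]
contact_force: [-0.5, -0.5, -0.8]
finger_gap: 0.0001
finger_force: 0.0
key 91 9.070833333333333
recess_clamp 78 2.2100386100386102
bottle 4 1.385185185185185
timer 6 1.281203007518797
tweez 6 1.7513286713286713
vs start [np.float64(4.2), np.float64(3.1), np.float64(2.9)]
```

```bash
python3 - <<'E'
import cv2,numpy as np
a=cv2.imread("pics/raw_d5.png");b=cv2.imread("pics/raw_d6.png");o=cv2.imread("pics/side0.png")
d=abs(a.astype(int)-b).max(2);ys,xs=np.where(d[112:165,318:358]>20);print([(x+318,y+112) for x,y in zip(xs,ys)][:45])
for i in (o,a,b):
    g=cv2.cvtColor(i,cv2.COLOR_BGR2GRAY)[112:128,325:340]; m=g>np.float32(190)
    yy,xx=np.where(m);print(m.sum(),xx.mean()+325,yy.mean()+112,yy.min()+112,yy.max()+112)
E
```

```text
[(np.int64(326), np.int64(117)), (np.int64(327), np.int64(117)), (np.int64(328), np.int64(117)), (np.int64(329), np.int64(117)), (np.int64(330), np.int64(117)), (np.int64(331), np.int64(117)), (np.int64(325), np.int64(118)), (np.int64(326), np.int64(118)), (np.int64(327), np.int64(118)), (np.int64(328), np.int64(118)), (np.int64(329), np.int64(118)), (np.int64(326), np.int64(119)), (np.int64(327), np.int64(119)), (np.int64(329), np.int64(119)), (np.int64(328), np.int64(120)), (np.int64(329), np.int64(120)), (np.int64(320), np.int64(121)), (np.int64(321), np.int64(121)), (np.int64(329), np.int64(121)), (np.int64(318), np.int64(122)), (np.int64(319), np.int64(122)), (np.int64(320), np.int64(122)), (np.int64(321), np.int64(122)), (np.int64(326), np.int64(122)), (np.int64(327), np.int64(122)), (np.int64(319), np.int64(123)), (np.int64(320), np.int64(123)), (np.int64(321), np.int64(123)), (np.int64(322), np.int64(123)), (np.int64(323), np.int64(123)), (np.int64(324), np.int64(123)), (np.int64(325), np.int64(123)), (np.int64(326), np.int64(123)), (np.int64(327), np.int64(123)), (np.int64(321), np.int64(124)), (np.int64(322), np.int64(124)), (np.int64(323), np.int64(124)), (np.int64(324), np.int64(124)), (np.int64(325), np.int64(124)), (np.int64(326), np.int64(124)), (np.int64(327), np.int64(124)), (np.int64(321), np.int64(125)), (np.int64(322), np.int64(125)), (np.int64(323), np.int64(125)), (np.int64(324), np.int64(125))]
125 332.792 119.352 112 127
61 331.4754098360656 120.62295081967213 116 127
69 331.1159420289855 121.20289855072464 113 127
```

The only changes are shadow on the front ledge. The clamp, tile, bottle, timer and tweezers haven't moved.

```bash
python3 -c "
from bench import manip
print(manip.finish_job())"
```

```text
the job is handed in; nothing more can be done
None
```

The job is handed in at about 15 s: the tile sits flush in its recess, the clamp is closed against its stop, and the key was pressed until it bottomed (12.7 N) and released, though shadow hid its return in the last picture; the bottle, timer and tweezers did not move.

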